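Nest the sample cups and inspect them with the hand lamp

ROBOT

A 6-joint arm with a two-finger parallel gripper is mounted at the origin on a cart in front of the work surface, level with it; the furniture and walls round the work are solid. World frame = base frame: x ahead of the robot, y to its left, z up, the work surface at z = 0. Lengths are in m, angles in rad, forces in N, time in s.
With the tool pointing down it reaches from about 0.3 to 0.875 m from the base axis. Payload 6.4 kg.
Tool frame: the origin (TCP) lies at the very end of the fingers, on their centre line; the grasp point (between the pads) lies 19 mm behind it (ctrl.hold_point_z is the distance from the TCP to the grasp point, in m); y points along the fingers, x is the direction in which the jaws open and shut, and the axes are right-handed (so a half turn about y gives the same grasp; the last joint's range is limited). The gripper opens to 85 mm and grips with 20 to 120 N. Pads are 22 mm wide; open, the fingers measure 114 mm over their backs; the gripper's body (76 mm by 85 mm) begins 54 mm behind the grasp point. The pads swing forward as they close: fully open they stand 13 mm farther back than shut.
Start: joints at [1.109, 0.181, 1.607, -0, 1.354, -0.206], TCP at [0.145, 0.556, 0.231] pointing down, gripper open.
Joint ranges: [-2.99, 2.99], [-0.89, 2.07], [0.3, 2.58], [-1.14, 4.28], [0, 2.63], [-3.12, 3.12]. Speed limits (rad/s): [2.57, 2.57, 3.01, 3.14, 3.14, 3.14].

INTERFACE

Orientations are given as a unit quaternion [w, x, y, z].
In Python, from bench import ctrl, imaging gives the robot as it stands.
- The arm moves only by the shell command python3 -m jog 'ROWS'. ROWS is JSON, a list of rows, each a list of 3 entries, a list of its own where there are three numbers: the shift along the tool's x, y, z in cm, then the turn, a rotation vector about the tool's x, y, z in rad, then the finger opening in cm, from 0 to 8.54. A call has 1 to 12 rows; each row shifts and turns the pose as measured when the row begins, along the tool's axes as they then stand; what a row does not reach is not made up. A row lasts 1/12 s, in which the tool goes at most 41.7 mm and 7.16 degrees, less where a joint would pass 70% of its speed; a pose out of reach is approached as far as the arm can. A call is refused whole if a number of a shift passes 4.17 or a number of a turn 0.125, either way. A call with a gripper value outside its range is refused whole. The fingers move at their own pace and stop on an object; the grip force is fixed at half the most. Time passes only in rows, so rows that do not move let the fingers close. It gives the time, the measured TCP pose, the force and the opening at its end, in the units of the state.
- ctrl.get_obs(): the state, without advancing time (a new reading comes with each control period).
- imaging.camera(name): name is "scene" or "top"; returns a dict with "frame" (400x640x3 uint8, red, green, blue), "depth" (400x640 float32, m along the optical axis (not along the pixel's ray), 0 where there is no reading), "K" (3x3 intrinsics, pixels), "R" (3x3) and "t" (3): a world point X has camera coordinates R X + t. Camera axes: x right, y down, z forward; pixel columns grow to the right and rows downward; lengths in m; the calibration is good to about 2 mm. A picture is of the moment at which its call begins.
- ctrl.hand_in(): hands the job in, once; it reports no verdict.
The state is a dict: "time_s": time; "q": joint angles; "dq": joint speeds; "joint_efforts": joint torques, N m; "eef_pos": TCP position; "eef_rot": TCP orientation; "wrist_force": force on the tool from outside, world axes, zero at the start; "torque": the same for the moment, N m; "opening": opening from 0.0 (shut) to 1.0 (fully open).
Only numpy, scipy, OpenCV 4.12 (cv2) and the standard library are available. Lean on these libraries where they do the work, as an engineer would, in place of code of your own. Each camera call takes 0.05 s, during which the arm holds its last target. There are 200 camera calls.

TASK

Nest the three steel sample cups: put the medium cup into the widest one, then the narrow cup into the medium one, each upright and resting on the floor of the one outside it. Then draw the hand lamp out of its holder and hold it in the air, slanted at about 45 degrees, so that its orange head (the end that sits in the holder) points down straight at the open mouth of the narrow cup from about 15 cm away, as if to light up the inside. Do not touch the cups with the lamp or disturb the other things on the worktop, and finish still holding the lamp steady in that attitude.

Things in the scene. Friction and masses are not known exactly. Their poses are not given: they have to be found in the camera images.
- cup_large_mid (a point): The widest of three plain steel cups: straight round wall, open top, 76 mm outer diameter, 62 mm high, wall 3 mm, floor 4 mm thick (inner diameter 70 mm). Stands mouth up. The point is on its axis, half-way up (31 mm above its underside); z points up to the mouth. It starts loose on the worktop, with some 350 g.
- cup_medium_mid (a point): The medium of three plain steel cups: straight round wall, open top, 56 mm outer diameter, 92 mm high, wall 3 mm, floor 4 mm thick (inner diameter 50 mm). Stands mouth up. The point is on its axis, half-way up (46 mm above its underside); z up to the mouth. Loose. Nested in the widest cup it stands 34 mm out of it, its point 19 mm above the widest cup's point.
- cup_small_mid (a point): The narrow of three plain steel cups: straight round wall, open top, 38 mm outer diameter, 122 mm high, wall 2.5 mm, floor 4 mm thick (inner diameter 33 mm). Stands mouth up. It is the tallest. The point is on its axis, half-way up (61 mm above its underside); z up to the mouth. Loose. Nested in the medium cup it stands 34 mm out of it, its point 19 mm above the medium cup's point; the mouth of the complete nest is then 130 mm above the worktop.
- cup_small_mouth (a point): The centre of the narrow cup's open mouth, 122 mm above its underside: what the lamp must point at.
- lamp_mid (a point): Hand lamp, 176 mm long, about 300 g: black body of rounded, nearly square section about 43 mm across any way, on a wider round orange head (54 mm diameter, 46 mm long). It stands head down in its holder. The point is on its axis, 88 mm from the head's face; its z axis runs from the head to the tail (up at the start), so the light would go along -z. At the start its top is 186 mm above the worktop, and the black body is free from 56 mm up to there.
- lamp_face (a point): The centre of the flat front face of the lamp's orange head (the lower end at the start, 10 mm above the worktop), 88 mm from the lamp's mid point; same axes. The light would leave here along -z.
- lamp_holder: Fixed lamp holder: dark round foot 112 mm across and 10 mm thick, with an open grey socket on top (71 mm outer, 62 mm inner diameter, its rim 50 mm above the worktop). The lamp stands in the socket on the foot and is pulled straight up. Origin at the centre of the underside.
- cup_large: The widest cup's body; origin at the centre of its underside.
- cup_medium: The medium cup's body; origin at the centre of its underside.
- cup_small: The narrow cup's body; origin at the centre of its underside.
- lamp: The lamp's body; origin at the centre of the head's face, z towards the tail.
- panel_meter: Fixed cream instrument case with a dark front of small keys, between the cups and the lamp: about 180 mm wide (y), 220 mm deep (x), 170 mm high. The lamp must be carried over or round it. Origin under its centre.
- ice_tub: Fixed yellow tub behind the case, 256 mm wide, 184 mm deep, 145 mm high; origin under its centre.
- timer: Bystander: small white bench timer, 32x66x62 mm, loose; origin under its centre.
- parafilm: Bystander: small cream roll standing on end, 52 mm diameter, 50 mm high, fixed in place; origin under its centre.
- tape: Bystander: roll of tape lying flat, 94 mm diameter, 48 mm high, loose; origin under its centre.
- dropper: Bystander: small dropper bottle, 25 mm diameter, 67 mm high, loose; origin under its centre.

How it is judged:
By the outcome, as a careful person would: the job done as asked, in the order asked, and still so for the second after the job is handed in, while the arm keeps its last pose, push and grip.
It also fails if it takes over 67 s, if anything falls off the work surface, if the arm or the gripper's body presses on something with over 40 N, if the wrist force passes 120 N, or if a joint passes its speed limit or range.

## Working session

There is one attempt and no reset: what is moved stays moved. The work goes in short steps, Python scripts to look and compute and a shell command to move; the robot and the scene stay as the last step left them, time stands still between calls to the robot, and variables do not carry over. Pictures are saved under pics/ and viewed, about 8 in all and at most 12, crops included, and the job is handed in when it is done.

```bash
mkdir -p pics; ls; python3 - <<'E'
from bench import ctrl, imaging
import cv2,numpy as np
print(ctrl.get_obs(), ctrl.hold_point_z)
for n in("scene","top"):
    c=imaging.camera(n); cv2.imwrite(f"pics/{n}0.png",c["frame"][:,:,::-1]); np.savez(f"pics/{n}0.npz",**c)
    print(n,c["K"].tolist(),c["R"].round(3).tolist(),c["t"].tolist())
E
```

```text
pics
{'time_s': 0.0, 'q': array([ 1.10871971e+00,  1.81543498e-01,  1.60800879e+00, -5.42151329e-06,
        1.35380173e+00, -2.06290626e-01]), 'dq': array([ 1.62423597e-05,  7.98985066e-04,  6.50641991e-04, -8.66918628e-04,
        1.11910194e-03, -2.05351645e-04]), 'joint_efforts': array([-8.44942565e-05, -4.44870651e+01, -3.51335049e+01, -3.03060915e-04,
        9.25391971e-03,  1.55042204e-05]), 'eef_pos': array([0.14520555, 0.55579086, 0.2303824 ]), 'eef_rot': array([-0.55941503,  0.55996149,  0.43158467, -0.43270386]), 'wrist_force': array([-0.88142579, -0.28207043, -0.62286078]), 'torque': array([0.00920335, 0.00052336, 0.03230187]), 'opening': 0.995512096313874} 0.0187
scene [[478.8788161672774, 0.0, 320.4380328659988], [0.0, 478.8788161672774, 200.72823304722044], [0.0, 0.0, 1.0]] [[-0.878, -0.479, 0.012], [-0.315, 0.559, -0.767], [0.36, -0.677, -0.642]] [0.46384051656709685, 0.1994721943082505, 1.8338714107570901]
top [[386.00545648156236, 0.0, 315.02569837540557], [0.0, 386.00545648156236, 204.6633449554222], [0.0, 0.0, 1.0]] [[-0.022, -1.0, -0.01], [-0.999, 0.023, -0.047], [0.047, 0.009, -0.999]] [0.05170924943530027, 0.5031000807979672, 1.315145827400828]
```

View pics/scene0.png

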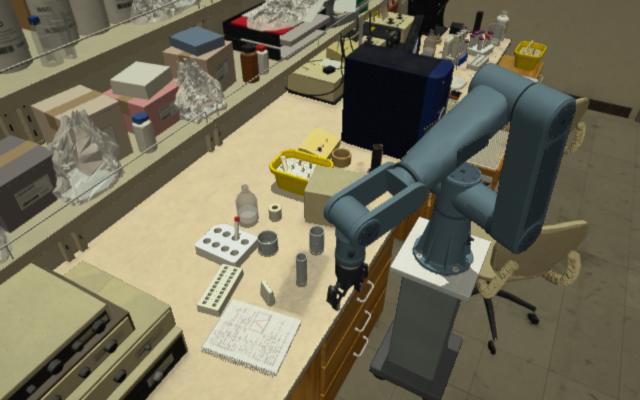

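View pics/top0.png

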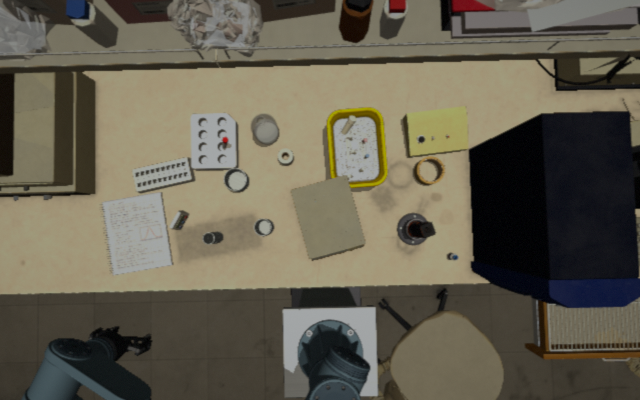

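The scene view shows three cups at about (268,243) large, (316,240) medium and (301,270) small. The lamp is at (377,155). In the top view the large cup is at (236,181), medium (264,227), small (213,238), lamp (412,229), case (328,218), dropper (453,257) and tape (429,171).

```bash
cat > h.py <<'E'
import numpy as np,cv2
from scipy.optimize import least_squares
def cloud(c):
    d=np.asarray(c["depth"],float);v,u=np.mgrid[:400,:640];K=c["K"]
    P=np.stack([(u-K[0,2])/K[0,0]*d,(v-K[1,2])/K[1,1]*d,d],-1)
    X=(P-c["t"])@c["R"]; X[d<=0]=np.nan
    return X
def near(X,xy,r,z0,z1):
    X=X.reshape(-1,3)
    with np.errstate(invalid='ignore'): return X[(np.hypot(X[:,0]-xy[0],X[:,1]-xy[1])<r)&(X[:,2]>z0)&(X[:,2]<z1)]
def circ(P,R,c0):
    f=least_squares(lambda c:np.hypot(P[:,0]-c[0],P[:,1]-c[1])-R,c0,loss='soft_l1',f_scale=.002)
    return f.x,np.abs(f.fun).mean()
def proj(c,X):
    p=c["R"]@np.asarray(X)+c["t"];p=c["K"]@p;return p[:2]/p[2]
E
python3 - <<'E'
from h import *
T=np.load("pics/top0.npz");S=np.load("pics/scene0.npz")
XT=cloud(T);XS=cloud(S)
for n,(u,v) in dict(large=(236,181),medium=(264,227),small=(213,238),lamp=(412,229),lamptop=(426,228),dropper=(453,257),timer=(180,220),tape=(429,171),para=(285,157),meter=(328,218),bb=(475,230),floor=(200,260)).items():
    w=XT[v-2:v+3,u-2:u+3].reshape(-1,3);print(n,XT[v,u].round(3),np.nanmax(w[:,2]).round(3))
for n,uv,h,R in(("large",(236,181),.062,.038),("medium",(264,227),.092,.028),("small",(213,238),.122,.019)):
    c=XT[uv[1],uv[0]][:2]
    for nm,X,in(("T",XT),("S",XS)):
        P=near(X,c,.06,h-.012,h+.012)
        if len(P)<5: print(n,nm,len(P),'few');continue
        print(n,nm,len(P),circ(P,R-.0015,c),P.mean(0).round(3))
        P=near(X,c,.06,.015,h-.006)
        if len(P)>5: print('  wall',len(P),circ(P,R,c))
c=XT[229,412][:2]
for nm,X in(("T",XT),("S",XS)):
    for z0,z1 in((.002,.02),(.04,.056),(.06,.12),(.12,.18),(.18,.2)):
        P=near(X,c,.08,z0,z1)
        if len(P)>3:print(nm,z0,len(P),P.min(0).round(3),P.max(0).round(3),P.mean(0).round(3))
E
```

```text
large [0.593 0.313 0.007] 0.009
medium [0.431 0.218 0.007] 0.01
small [0.398 0.393 0.012] 0.126
lamp [ 0.415 -0.275  0.071] 0.106
lamptop [ 0.419 -0.29   0.182] 0.187
dropper [ 0.318 -0.414  0.046] 0.055
timer [0.461 0.492 0.05 ] 0.061
tape [ 0.613 -0.358  0.   ] 0.005
para [0.673 0.141 0.003] 0.054
meter [0.456 0.001 0.168] 0.174
bb [ 0.406 -0.493  0.038] 0.062
floor [ 0.322  0.443 -0.003] 0.004
large T 99 (array([0.59363217, 0.30332133]), np.float64(0.0011346704841057676)) [0.596 0.308 0.06 ]
  wall 195 (array([0.60096935, 0.30265057]), np.float64(0.006713813830558903))
large S 126 (array([0.59198178, 0.30488507]), np.float64(0.002080280573866075)) [0.591 0.305 0.058]
  wall 348 (array([0.59556613, 0.30647267]), np.float64(0.004807573780772993))
medium T 69 (array([0.43300702, 0.20994762]), np.float64(0.0010124561161833727)) [0.435 0.213 0.091]
  wall 86 (array([0.43402335, 0.20836131]), np.float64(0.001662770385641288))
medium S 89 (array([0.43086738, 0.21231951]), np.float64(0.001898826698520617)) [0.43  0.213 0.089]
  wall 267 (array([0.43113291, 0.21081548]), np.float64(0.00230
[... 392 characters left out ...]
338 -0.347  0.002] [ 0.493 -0.198  0.019] [ 0.416 -0.274  0.008]
T 0.04 101 [ 0.38  -0.317  0.04 ] [ 0.447 -0.261  0.056] [ 0.416 -0.281  0.048]
T 0.06 65 [ 0.392 -0.296  0.061] [ 0.437 -0.271  0.12 ] [ 0.415 -0.278  0.091]
T 0.12 135 [ 0.39  -0.318  0.121] [ 0.437 -0.272  0.18 ] [ 0.415 -0.285  0.162]
T 0.18 133 [ 0.392 -0.317  0.18 ] [ 0.437 -0.275  0.188] [ 0.415 -0.295  0.183]
S 0.04 10 [ 0.431 -0.305  0.042] [ 0.446 -0.275  0.056] [ 0.441 -0.292  0.048]
S 0.06 75 [ 0.386 -0.303  0.065] [ 0.432 -0.266  0.119] [ 0.41  -0.277  0.099]
S 0.12 124 [ 0.386 -0.324  0.12 ] [ 0.432 -0.261  0.18 ] [ 0.405 -0.28   0.152]
S 0.18 47 [ 0.388 -0.316  0.18 ] [ 0.432 -0.266  0.192] [ 0.41  -0.289  0.184]
```

```bash
python3 - <<'E'
import cv2,numpy as np
S=np.load("pics/scene0.npz")["frame"];T=np.load("pics/top0.npz")["frame"]
a=cv2.resize(S[130:300,240:400],None,fx=2.5,fy=2.5,interpolation=2);b=cv2.resize(T[140:280,370:480],None,fx=3,fy=3,interpolation=2)
H=max(a.shape[0],b.shape[0]);f=lambda i:cv2.copyMakeBorder(i,0,H-i.shape[0],0,0,0)
cv2.imwrite("pics/z.png",np.hstack([f(a),f(b)])[:,:,::-1])
E
```

```text
(no output)
```

View pics/z.png

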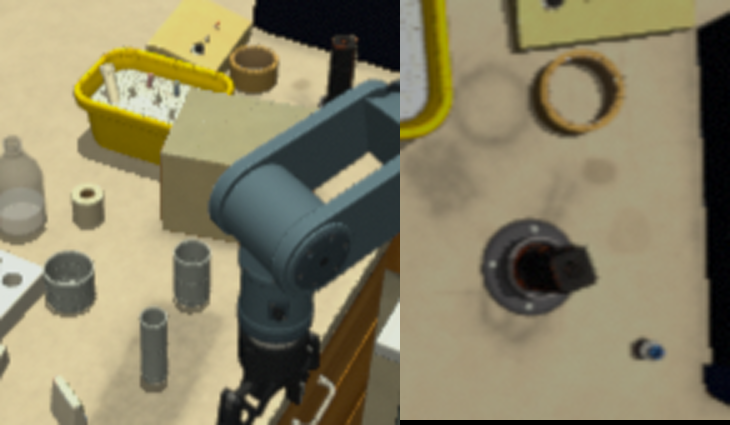

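The crop shows the cups and lamp upright and clear. The lamp's square tail is yawed a little. Next I'll work out the tool axes and check the clearances.

```bash
cat >> h.py <<'E'
from scipy.spatial.transform import Rotation as Ro
def pose():
    from bench import ctrl
    o=ctrl.get_obs();q=np.asarray(o["eef_rot"]);return o,np.asarray(o["eef_pos"]),Ro.from_quat(q[[1,2,3,0]])
def go(target=None,Rt=None):
    "print remaining move: shift in tool axes cm, turn in tool axes rad"
    o,p,R=pose();print("t",round(o["time_s"],2),"p",p.round(4),"open",round(o["opening"],3),"F",o["wrist_force"].round(1),"q",o["q"].round(2))
    if target is not None: print("shift cm",(R.inv().apply(np.array(target)-p)*100).round(2))
    if Rt is not None: print("turn",(R.inv()*Rt).as_rotvec().round(3))
def down(yaw): # tool x at yaw, z down
    x=np.array([np.cos(yaw),np.sin(yaw),0]);z=np.array([0,0,-1.]);return Ro.from_matrix(np.stack([x,np.cross(z,x),z],1))
E
python3 - <<'E'
from h import *
T=np.load("pics/top0.npz");X=cloud(T)
go([.432,.211,.23]);print(pose()[2].as_matrix().round(3))
P=near(X,(.593,.304),.16,.02,.3);d=np.hypot(P[:,0]-.593,P[:,1]-.304);Q=P[(d>.05)]
for z in(.03,.06,.08,.1):
    k=Q[Q[:,2]>z]; 
    if len(k): a=np.hypot(k[:,0]-.593,k[:,1]-.304);i=a.argmin();print(z,len(k),'nearest',k[i].round(3),a[i].round(3))
P=near(X,(.4145,-.295),.05,.172,.2)
print(cv2.minAreaRect((P[:,:2]*1000).astype(np.float32)),len(P))
E
```

```text
t 0.1 p [0.1452 0.5558 0.2305] open 0.999 F [0.7 0.3 0.2] q [ 1.11  0.18  1.61  0.    1.35 -0.21]
shift cm [-26.11   0.08 -36.47]
[[ 0.253 -0.001 -0.967]
 [ 0.967 -0.001  0.253]
 [-0.002 -1.     0.   ]]
0.03 1055 nearest [0.637 0.328 0.041] 0.05
0.06 91 nearest [0.705 0.318 0.121] 0.113
0.08 72 nearest [0.705 0.318 0.121] 0.113
0.1 53 nearest [0.705 0.318 0.121] 0.113
((414.4499816894531, -295.3507995605469), (42.201805114746094, 41.26182174682617), 17.36421775817871) 197
```

```bash
python3 -m jog '[[[-2.2,0,-3.1],[0,0,0],8.5],[[-2.2,0,-3.1],[0,0,0],8.5],[[-2.2,0,-3.1],[0,0,0],8.5],[[-2.2,0,-3.1],[0,0,0],8.5],[[-2.2,0,-3.1],[0,0,0],8.5],[[-2.2,0,-3.1],[0,0,0],8.5],[[-2.2,0,-3.1],[0,0,0],8.5],[[-2.2,0,-3.1],[0,0,0],8.5],[[-2.2,0,-3.1],[0,0,0],8.5],[[-2.2,0,-3.1],[0,0,0],8.5],[[0,0,0],[0,0,0],8.5]]'
python3 -c "
from h import *
def dn(y):
    x=np.array([np.cos(y),np.sin(y),0]);z=np.array([0,0,-1.]);return 0
go([.432,.211,.2])"
```

```text
time_s: 1.02
eef_pos: [0.3958, 0.2522, 0.226]
eef_rot: [-0.557, 0.558, 0.432, -0.437]
wrist_force: [-0.8, -0.7, -0.0]
opening: 0.996
t 1.02 p [0.3958 0.2522 0.226 ] open 0.996 F [-0.8 -0.7 -0. ] q [ 0.32 -0.05  1.86 -0.    1.33 -1.01]
shift cm [-3.09  2.6  -4.52]
```

```bash
python3 -m jog '[[[-1.5,0,-2.2],[0,0,0],8.5],[[-1.5,1,-2.2],[0,0,0],8.5],[[0,3,0],[0,0,0],8.5],[[0,3,0],[0,0,0],8.5],[[0,0,0],[0,0,0],8.5],[[0,0,0],[0,0,0],8.5]]'
python3 -c "
from h import *
from bench import imaging
go([.432,.211,.064])
X=cloud(imaging.camera('scene'));P=near(X,(.432,.211),.05,.02,.088);print(len(P),circ(P,.028,[.43,.21]))"
```

```text
time_s: 1.52
eef_pos: [0.434, 0.2079, 0.1546]
eef_rot: [-0.559, 0.56, 0.431, -0.434]
wrist_force: [0.6, 0.4, 1.1]
opening: 0.994
t 1.52 p [0.434  0.2079 0.1546] open 0.994 F [0.6 0.4 1.1] q [ 0.2   0.06  1.91 -0.    1.18 -1.11]
shift cm [0.29 9.06 0.26]
261 (array([0.43119367, 0.21091807]), np.float64(0.0023288447147125453))
```

```bash
python3 -m jog '[[[0.3,1.5,0.2],[0,0,0],8.5],[[0,2.5,0],[0,0,0],8.5],[[0,2.5,0],[0,0,0],8.5],[[0,1.5,0],[0,0,0],8.5],[[0,0.8,0],[0,0,0],8.5],[[0,0.2,0],[0,0,0],8.5],[[0,0,0],[0,0,0],4.5],[[0,0,0],[0,0,0],4.5],[[0,0,0],[0,0,0],4.5],[[0,0,0],[0,0,0],4.5],[[0,0,0],[0,0,0],4.5],[[0,0,0],[0,0,0],4.5]]'
python3 -c "
from h import *
go([.432,.211,.064])"
```

```text
time_s: 2.57
eef_pos: [0.4422, 0.2181, 0.0789]
eef_rot: [-0.553, 0.562, 0.441, -0.428]
wrist_force: [-1.0, -0.4, -1.2]
opening: 0.653
t 2.57 p [0.4422 0.2181 0.0789] open 0.653 F [-1.  -0.4 -1.2] q [ 0.22  0.19  1.94 -0.    0.99 -1.1 ]
shift cm [-0.95  1.47  0.84]
```

```bash
python3 -c "
from h import *
from bench import imaging
c=imaging.camera('scene');T=imaging.camera('top');f=c['frame'][150:310,220:400];cv2.imwrite('pics/a.png',cv2.resize(np.hstack([f,T['frame'][140:300,180:320]]),None,fx=2.4,fy=2.4)[:,:,::-1])
X=cloud(c);P=near(X,(.435,.213),.05,.01,.05);print(len(P),circ(P,.028,[.43,.21]))
go();print(pose()[2].as_matrix().round(3))"
```

```text
101 (array([0.43490387, 0.21352842]), np.float64(0.002115129589106629))
t 2.67 p [0.442  0.218  0.0786] open 0.655 F [-0.5 -1.  -1.1] q [ 0.22  0.19  1.94 -0.    0.99 -1.1 ]
[[ 0.244  0.021 -0.969]
 [ 0.97   0.001  0.244]
 [ 0.006 -1.    -0.02 ]]
```

View pics/a.png

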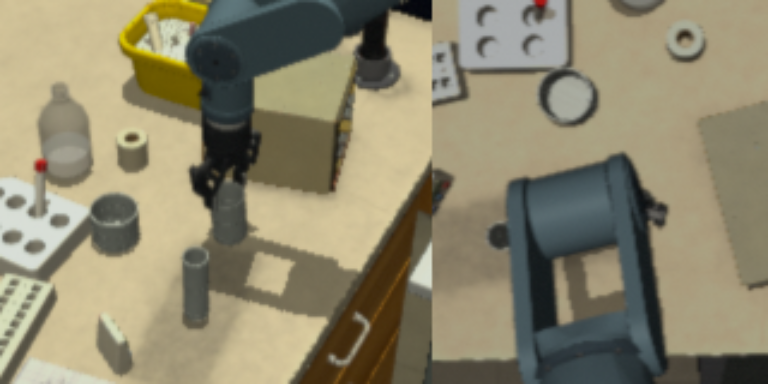

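```bash
python3 -m jog '[[[0,0,0],[0,0,0],8.5],[[0,0,0],[0,0,0],8.5],[[0,0,0],[0,0,0],8.5],[[0,0,0],[0,0,0],8.5]]'; python3 -m jog '[[[-0.5,0,0.6],[0.02,0,0],8.5]]';python3 -m jog '[[[0,0,0],[0,0,0],8.5]]'; python3 -m jog '[[[0,0.8,0],[0,0,0],8.5]]';python3 -m jog '[[[0,0.7,0],[0,0,0],8.5]]';python3 -m jog '[[[0,0,0],[0,0,0],8.5]]'
python3 -c "
from h import *
from bench import imaging
X=cloud(imaging.camera('scene'));P=near(X,(.432,.211),.05,.01,.06);print(len(P),circ(P,.028,[.43,.21]))
go([.432,.211,.064],None);print(pose()[2].as_matrix().round(3))"
```

```text
time_s: 3.0
eef_pos: [0.4421, 0.218, 0.0788]
eef_rot: [-0.554, 0.562, 0.441, -0.428]
wrist_force: [-0.3, -0.3, -0.7]
opening: 0.994
time_s: 3.08
eef_pos: [0.4355, 0.215, 0.0789]
eef_rot: [0.559, -0.556, -0.437, 0.433]
wrist_force: [0.4, -0.1, 0.2]
opening: 0.997
time_s: 3.17
eef_pos: [0.4344, 0.2145, 0.0787]
eef_rot: [0.56, -0.556, -0.436, 0.433]
wrist_force: [0.3, -0.1, -0.1]
opening: 0.998
time_s: 3.25
eef_pos: [0.4356, 0.2147, 0.0717]
eef_rot: [0.559, -0.556, -0.437, 0.432]
wrist_force: [0.7, 0.9, 0.6]
opening: 0.997
time_s: 3.33
eef_pos: [0.4356, 0.2146, 0.0642]
eef_rot: [0.559, -0.556, -0.437, 0.432]
wrist_force: [-0.3, -0.3, -0.7]
opening: 0.996
time_s: 3.42
eef_pos: [0.4346, 0.2143, 0.0626]
eef_rot: [0.56, -0.556, -0.436, 0.433]
wrist_force: [-0.6, -0.3, 0.3]
opening: 0.996
158 (array([0.43415085, 0.21136494]), np.float64(0.0021533593383373986))
t 3.47 p [0.4346 0.2143 0.0629] open 0.993 F [ 0.8 -0.8  0.1] q [ 0.21  0.21  1.96  0.01  0.97 -1.12]
shift cm [-0.39 -0.11  0.17]
[[ 0.245  0.    -0.97 ]
 [ 0.97   0.007  0.245]
 [ 0.007 -1.     0.001]]
```

```bash
python3 -m jog '[[[-0.3,-0.1,0.1],[0,0,0],8.5],[[0,0,0],[0,0,0],7],[[0,0,0],[0,0,0],6],[[0,0,0],[0,0,0],4.5],[[0,0,0],[0,0,0],4.5],[[0,0,0],[0,0,0],4.5],[[0,0,0],[0,0,0],4.5]]'; python3 -m jog '[[[0,-1,0],[0,0,0],4],[[0,-2,0],[0,0,0],4],[[0,-2,0],[0,0,0],4],[[0,-2,0],[0,0,0],4],[[0,-1,0],[0,0,0],4],[[0,0,0],[0,0,0],4]]'
python3 -c "
from h import *
from bench import imaging
c=imaging.camera('scene');X=cloud(c);p=pose()[1];P=near(X,p[:2],.05,.07,.14)
print(len(P),P[:,2].min(),circ(P,.028,p[:2]))
go([.593,.304,.15]);print(pose()[2].as_matrix().round(3))"
```

```text
time_s: 4.05
eef_pos: [0.4332, 0.2115, 0.0645]
eef_rot: [0.56, -0.556, -0.436, 0.433]
wrist_force: [-0.3, -0.0, -0.8]
opening: 0.652
time_s: 4.55
eef_pos: [0.431, 0.2106, 0.1488]
eef_rot: [0.56, -0.555, -0.435, 0.435]
wrist_force: [1.0, 0.2, -0.7]
opening: 0.656
169 0.08052029734215388 (array([0.43283771, 0.20981968]), np.float64(0.0022579903562413065))
t 4.6 p [0.4309 0.2106 0.1481] open 0.657 F [ 0.6 -0.3 -2. ] q [ 0.2   0.06  1.92  0.01  1.16 -1.13]
shift cm [ 13.02  -0.21 -13.44]
[[ 0.244 -0.004 -0.97 ]
 [ 0.97   0.006  0.244]
 [ 0.005 -1.     0.006]]
```

```bash
python3 -m jog '[[[1.5,0,-1.5],[0,0,0],4],[[2,0,-2.1],[0,0,0],4],[[2,0,-2.1],[0,0,0],4],[[2,0,-2.1],[0,0,0],4],[[2,0,-2.1],[0,0,0],4],[[1.5,0,-1.5],[0,0,0],4],[[1,0,-1],[0,0,0],4],[[0.5,0,-0.5],[0,0,0],4],[[0,0,0],[0,0,0],4]]'
python3 -c "
from h import *
from bench import imaging
for n in('scene','top'):
    c=imaging.camera(n);X=cloud(c);p=pose()[1];P=near(X,p[:2],.05,.075,.14)
    if len(P)>9:print(n,len(P),P[:,2].min(),circ(P,.028,p[:2]))
    P=near(X,(.593,.304),.05,.05,.068)
    if len(P)>9:print(n,'large',len(P),circ(P,.0365,(.593,.304)))
go([.593,.304,.148],Ro.from_matrix(np.array([[.244,0,-.97],[.97,0,.244],[0,-1,0]])))"
```

```text
time_s: 5.35
eef_pos: [0.5866, 0.3027, 0.1367]
eef_rot: [0.562, -0.553, -0.43, 0.439]
wrist_force: [-1.0, -0.1, -0.7]
opening: 0.66
scene 221 0.07537577528505128 (array([0.5879651 , 0.30218497]), np.float64(0.0021503849133544584))
scene large 75 (array([0.59138849, 0.30488166]), np.float64(0.0018845627172103807))
top 27 0.0819295584072456 (array([0.58784729, 0.30267168]), np.float64(0.000529348225837757))
top large 40 (array([0.59368613, 0.30303973]), np.float64(0.000850421871173911))
t 5.45 p [0.5852 0.302  0.1367] open 0.655 F [-0.  -0.7  0.1] q [ 0.29  0.46  1.44  0.01  1.25 -1.03]
shift cm [ 0.38 -1.14 -0.69]
turn [-0.019 -0.001 -0.003]
```

```bash
python3 -m jog '[[[0.3,0,-0.5],[-0.02,0,0],4],[[0,0,0],[0,0,0],4],[[0,0,0],[0,0,0],4]]'
python3 -c "
from h import *
from bench import imaging
for n in('scene','top'):
    c=imaging.camera(n);X=cloud(c);p=pose()[1];P=near(X,p[:2],.05,.075,.14)
    if len(P)>9:print(n,len(P),P[:,2].min(),circ(P,.028,p[:2]))
    P=near(X,(.593,.304),.05,.05,.068)
    if len(P)>9:print(n,'large',len(P),circ(P,.0365,(.593,.304)))
go([.593,.304,.0685],Ro.from_matrix(np.array([[.244,0,-.97],[.97,0,.244],[0,-1,0]])))"
```

```text
time_s: 5.7
eef_pos: [0.5888, 0.3025, 0.1361]
eef_rot: [-0.557, 0.559, 0.433, -0.436]
wrist_force: [0.3, 0.1, -1.2]
opening: 0.66
scene 211 0.07528419377441312 (array([0.59133392, 0.3021017 ]), np.float64(0.002199397806549296))
scene large 79 (array([0.59159626, 0.30418925]), np.float64(0.002114907701101719))
top 33 0.07603664381922204 (array([0.59175091, 0.30299918]), np.float64(0.0007103093379648444))
top large 43 (array([0.59364591, 0.3029328 ]), np.float64(0.0007674137480891876))
t 5.8 p [0.589  0.3027 0.1363] open 0.658 F [-0.1 -0.6 -1.5] q [ 0.3   0.46  1.45 -0.    1.24 -1.02]
shift cm [ 0.26  6.78 -0.35]
turn [ 0.001 -0.001 -0.005]
```

```bash
python3 -m jog '[[[0.1,0.8,-0.1],[0,0,0],4],[[0,1,0],[0,0,0],4],[[0,1,0],[0,0,0],4],[[0,1,0],[0,0,0],4],[[0,1,0],[0,0,0],4],[[0,0.5,0],[0,0,0],4],[[0,0,0],[0,0,0],4]]'
python3 -c "
from h import *
go([.59,.3035,.0685])"
```

```text
time_s: 6.38
eef_pos: [0.5893, 0.3026, 0.077]
eef_rot: [-0.557, 0.559, 0.433, -0.436]
wrist_force: [-0.6, -0.7, -0.6]
opening: 0.66
t 6.38 p [0.5893 0.3026 0.077 ] open 0.66 F [-0.6 -0.7 -0.6] q [ 0.3   0.53  1.47 -0.    1.14 -1.02]
shift cm [ 0.11  0.85 -0.05]
```

```bash
python3 -m jog '[[[0,0.5,0],[0,0,0],4],[[0,0.3,0],[0,0,0],4],[[0,0.1,0],[0,0,0],4],[[0,0,0],[0,0,0],4]]'; python3 -m jog '[[[0,0,0],[0,0,0],6.2],[[0,0,0],[0,0,0],7.5],[[0,0,0],[0,0,0],8.5],[[0,0,0],[0,0,0],8.5],[[0,-1,0],[0,0,0],8.5],[[0,-3,0],[0,0,0],8.5],[[0,-3,0],[0,0,0],8.5],[[0,-3,0],[0,0,0],8.5],[[0,-3,0],[0,0,0],8.5],[[0,-1,0],[0,0,0],8.5],[[0,0,0],[0,0,0],8.5]]'
python3 -c "
from h import *
from bench import imaging
for n in('scene','top'):
    c=imaging.camera(n);X=cloud(c);P=near(X,(.592,.303),.05,.085,.105)
    if len(P)>9:print(n,len(P),P[:,2].max(),circ(P,.0265,(.592,.303)))
    P=near(X,(.593,.304),.05,.05,.064)
    if len(P)>9:print(n,'large',len(P),circ(P,.0365,(.593,.304)))
    P=near(X,(.401,.377),.05,.114,.13)
    if len(P)>9:print(n,'small',len(P),circ(P,.0175,(.4,.377)))
go([.4005,.377,.22],Ro.from_matrix(np.array([[.244,0,-.97],[.97,0,.244],[0,-1,0]])))"
```

```text
time_s: 6.72
eef_pos: [0.5902, 0.3024, 0.0687]
eef_rot: [-0.557, 0.559, 0.433, -0.436]
wrist_force: [-0.2, -0.6, -1.1]
opening: 0.659
time_s: 7.63
eef_pos: [0.5898, 0.3032, 0.2175]
eef_rot: [-0.557, 0.559, 0.433, -0.436]
wrist_force: [-0.3, 0.8, -0.6]
opening: 0.997
scene 90 0.10265077567528649 (array([0.59110919, 0.30282186]), np.float64(0.0019577888033563123))
scene large 120 (array([0.59214212, 0.30441169]), np.float64(0.005020553576620907))
scene small 52 (array([0.39976778, 0.37859093]), np.float64(0.0020013783997281675))
top 23 0.09908882986384263 (array([0.59295278, 0.30012139]), np.float64(0.0007646257912238536))
top large 62 (array([0.59480228, 0.30417393]), np.float64(0.003241354915455005))
t 7.73 p [0.5888 0.3029 0.2146] open 0.992 F [ 1.  -0.2 -0.7] q [ 0.3   0.39  1.38 -0.    1.38 -1.02]
shift cm [ 2.56 -0.52 20.08]
turn [-0.002 -0.002 -0.007]
```

```bash
python3 -m jog '[[[0.3,0,1.5],[0,0,0],8.5],[[0.3,0,3],[0,0,0],8.5],[[0.3,0,3],[0,0,0],8.5],[[0.3,0,3],[0,0,0],8.5],[[0.3,0,3],[0,0,0],8.5],[[0.3,0,3],[0,0,0],8.5],[[0.3,0,2],[0,0,0],8.5],[[0.2,0,1],[0,0,0],8.5],[[0,0,0.4],[0,0,0],8.5],[[0,0,0],[0,0,0],8.5],[[0,0,0],[0,0,0],8.5]]'
python3 -c "
from h import *
go([.401,.3775,.094],Ro.from_matrix(np.array([[.244,0,-.97],[.97,0,.244],[0,-1,0]])))"
```

```text
time_s: 8.65
eef_pos: [0.3842, 0.3689, 0.1905]
eef_rot: [0.56, -0.557, -0.417, 0.449]
wrist_force: [-0.8, -0.2, 0.2]
opening: 0.994
t 8.65 p [0.3842 0.3689 0.1905] open 0.994 F [-0.8 -0.2  0.2] q [ 0.54  0.16  1.72 -0.    1.31 -0.78]
shift cm [ 1.57  9.56 -1.71]
turn [-0.03  -0.005 -0.032]
```

```bash
python3 -m jog '[[[0.8,0,-0.8],[-0.03,0,-0.03],8.5],[[0.8,0,-0.8],[0,0,0],8.5],[[0,0,0],[0,0,0],8.5],[[0,1,0],[0,0,0],8.5],[[0,2,0],[0,0,0],8.5],[[0,2,0],[0,0,0],8.5],[[0,1,0],[0,0,0],8.5],[[0,0,0],[0,0,0],8.5],[[0,0,0],[0,0,0],8.5]]'
python3 -c "
from h import *
from bench import imaging
c=imaging.camera('scene');X=cloud(c);P=near(X,(.4,.377),.04,.02,.09);print(circ(P,.019,(.4,.377)))
go([.401,.3775,.094],Ro.from_matrix(np.array([[.244,0,-.97],[.97,0,.244],[0,-1,0]])))"
```

```text
time_s: 9.4
eef_pos: [0.4105, 0.3757, 0.1238]
eef_rot: [-0.559, 0.562, 0.43, -0.432]
wrist_force: [0.4, 0.5, 0.2]
opening: 0.99
(array([0.40104174, 0.37715546]), np.float64(0.001571112306294871))
t 9.45 p [0.4105 0.3757 0.1239] open 0.997 F [-0.3 -0.7 -0.2] q [ 0.53  0.26  1.74 -0.    1.14 -0.78]
shift cm [-0.05  2.99  0.96]
turn [ 0.001 -0.014 -0.004]
```

```bash
python3 -m jog '[[[0,0.3,0.9],[0,0,0],8.5],[[0,0.8,0],[0,0,0],8.5],[[0,0.8,0],[0,0,0],8.5],[[0,0.6,0],[0,0,0],8.5],[[0,0.3,0],[0,0,0],8.5],[[0,0,0],[0,0,0],8.5]]'
python3 -c "
from h import *
go([.401,.3775,.094],Ro.from_matrix(np.array([[.244,0,-.97],[.97,0,.244],[0,-1,0]])))"
```

```text
time_s: 9.95
eef_pos: [0.4023, 0.3795, 0.0965]
eef_rot: [-0.559, 0.562, 0.432, -0.43]
wrist_force: [0.0, -0.5, -0.2]
opening: 1.0
t 9.95 p [0.4023 0.3795 0.0965] open 1.0 F [ 0.  -0.5 -0.2] q [ 0.54  0.29  1.77 -0.    1.08 -0.77]
shift cm [-0.22  0.25  0.08]
turn [ 0.005 -0.013 -0.   ]
```

```bash
python3 -m jog '[[[-0.2,0.3,0.1],[0,0,0],8.5],[[0,0,0],[0,0,0],6.5],[[0,0,0],[0,0,0],5],[[0,0,0],[0,0,0],3],[[0,0,0],[0,0,0],2.5],[[0,0,0],[0,0,0],2.5],[[0,0,0],[0,0,0],2.5],[[0,0,0],[0,0,0],2.5],[[0,0,0],[0,0,0],2.5]]'; python3 -m jog '[[[0,-1,0],[0,0,0],2.5],[[0,-2,0],[0,0,0],2.5],[[0,-2,0],[0,0,0],2.5],[[0,-2,0],[0,0,0],2.5],[[0,-2,0],[0,0,0],2.5],[[0,-2,0],[0,0,0],2.5],[[0,-1,0],[0,0,0],2.5],[[0,-0.5,0],[0,0,0],2.5],[[0,0,0],[0,0,0],2.5]]'
python3 -c "
from h import *
from bench import imaging
c=imaging.camera('scene');X=cloud(c);p=pose()[1];P=near(X,p[:2],.04,.07,.19)
print(len(P),P[:,2].min(),circ(P,.019,p[:2]))
go([.591,.303,.22],Ro.from_matrix(np.array([[.244,0,-.97],[.97,0,.244],[0,-1,0]])))"
```

```text
time_s: 10.7
eef_pos: [0.4015, 0.3778, 0.094]
eef_rot: [-0.559, 0.562, 0.432, -0.43]
wrist_force: [-1.2, 0.5, -1.1]
opening: 0.446
time_s: 11.45
eef_pos: [0.3991, 0.3771, 0.2271]
eef_rot: [-0.559, 0.562, 0.431, -0.431]
wrist_force: [0.6, 0.3, -1.0]
opening: 0.453
121 0.13282783077976953 (array([0.39898775, 0.37682768]), np.float64(0.0019000108044291593))
t 11.5 p [0.3989 0.377  0.2263] open 0.444 F [ 0.7 -0.2 -1. ] q [ 0.54  0.13  1.68 -0.    1.34 -0.77]
shift cm [ -2.21   0.69 -20.46]
turn [ 0.003 -0.013 -0.002]
```

```bash
python3 -m jog '[[[-0.2,0,-1],[0,0,0],2.5],[[-0.3,0,-2],[0,0,0],2.5],[[-0.3,0,-2.5],[0,0,0],2.5],[[-0.3,0,-2.5],[0,0,0],2.5],[[-0.3,0,-2.5],[0,0,0],2.5],[[-0.3,0,-2.5],[0,0,0],2.5],[[-0.3,0,-2.5],[0,0,0],2.5],[[-0.2,0,-1.5],[0,0,0],2.5],[[0,0,-1],[0,0,0],2.5],[[0,0,-0.5],[0,0,0],2.5],[[0,0,0],[0,0,0],2.5],[[0,0,0],[0,0,0],2.5]]'
cat > m.py <<'E'
from h import *
from bench import imaging
for n in('scene','top'):
    c=imaging.camera(n);X=cloud(c);p=pose()[1];P=near(X,p[:2],.03,.11,.20)
    if len(P)>9:print(n,len(P),P[:,2].min(),circ(P,.019,p[:2]))
    P=near(X,(.592,.302),.04,.086,.104)
    if len(P)>9:print(n,'med',len(P),circ(P,.0265,(.592,.302)))
go([.591,.303,.22],Ro.from_matrix(np.array([[.244,0,-.97],[.97,0,.244],[0,-1,0]])))
E
python3 m.py
```

```text
time_s: 12.5
eef_pos: [0.5765, 0.2976, 0.2059]
eef_rot: [0.561, -0.559, -0.421, 0.441]
wrist_force: [-0.8, 0.1, -0.4]
opening: 0.454
scene 186 0.11198842624201635 (array([0.57499539, 0.29635437]), np.float64(0.001931651484336601))
scene med 61 (array([0.59081125, 0.30277184]), np.float64(0.0020082559523079114))
top 35 0.11489945077079942 (array([0.57603852, 0.29749757]), np.float64(0.0006313761470390504))
top med 25 (array([0.59319757, 0.30056174]), np.float64(0.0006938861088341137))
t 12.6 p [0.5761 0.298  0.2063] open 0.451 F [-0.6  0.2 -0.5] q [ 0.3   0.38  1.41 -0.01  1.38 -1.01]
shift cm [ 0.83 -1.41 -1.29]
turn [-0.019 -0.012 -0.019]
```

```bash
python3 -m jog '[[[0.5,0,-0.8],[-0.02,0,-0.02],2.5],[[0.4,0,-0.7],[0,0,0],2.5],[[0,0,0],[0,0,0],2.5],[[0,0,0],[0,0,0],2.5]]'; python3 m.py
```

```text
time_s: 12.93
eef_pos: [0.5907, 0.3057, 0.2072]
eef_rot: [0.559, -0.559, -0.433, 0.432]
wrist_force: [-0.1, 0.3, -0.4]
opening: 0.45
scene 180 0.11051902443429108 (array([0.59089679, 0.30485541]), np.float64(0.002018148499082652))
scene med 57 (array([0.5912596 , 0.30297007]), np.float64(0.0016114927306720352))
top 26 0.12223114983341263 (array([0.59196611, 0.30608358]), np.float64(0.0004596324859956142))
top med 35 (array([0.59315608, 0.30056327]), np.float64(0.0007690874974318197))
t 13.03 p [0.5908 0.3055 0.2072] open 0.452 F [ 0.  -0.2 -1.8] q [ 0.3   0.4   1.39  0.    1.36 -1.02]
shift cm [-0.24 -1.28 -0.08]
turn [ 0.001 -0.008  0.001]
```

```bash
python3 -m jog '[[[-0.3,0,-0.2],[0,0,0],2.5],[[0,0,0],[0,0,0],2.5],[[0,0.6,0],[0,0,0],2.5],[[0,0.6,0],[0,0,0],2.5],[[0,0,0],[0,0,0],2.5]]'; python3 m.py
```

```text
time_s: 13.45
eef_pos: [0.5915, 0.3019, 0.1946]
eef_rot: [-0.559, 0.559, 0.433, -0.432]
wrist_force: [0.3, 0.5, -2.6]
opening: 0.449
scene 191 0.1101292987628131 (array([0.59174478, 0.30153249]), np.float64(0.0019774927620981628))
scene med 48 (array([0.59120397, 0.30296273]), np.float64(0.001404251089126368))
top 22 0.11294847167756542 (array([0.59273309, 0.30232269]), np.float64(0.0003848352176490795))
top med 26 (array([0.5933042 , 0.30063637]), np.float64(0.0007859625353891597))
t 13.55 p [0.5919 0.302  0.1956] open 0.447 F [-1.3  0.5 -1.3] q [ 0.29  0.4   1.4   0.    1.34 -1.02]
shift cm [ 0.08 -2.44  0.11]
turn [ 0.002 -0.007  0.001]
```

Aligned to within about 1 mm; lowering.

```bash
python3 -m jog '[[[0,0.6,0],[0,0,0],2.5],[[0,1,0],[0,0,0],2.5],[[0,1,0],[0,0,0],2.5],[[0,0.4,0],[0,0,0],2.5],[[0,0,0],[0,0,0],2.5]]'; python3 -m jog '[[[0,0.8,0],[0,0,0],2.5],[[0,1.2,0],[0,0,0],2.5],[[0,1.2,0],[0,0,0],2.5],[[0,1.2,0],[0,0,0],2.5],[[0,0.6,0],[0,0,0],2.5],[[0,0,0],[0,0,0],2.5]]'; python3 -c "
from h import *
go([.592,.302,.102])"
```

```text
time_s: 13.97
eef_pos: [0.592, 0.3021, 0.1623]
eef_rot: [-0.559, 0.559, 0.434, -0.432]
wrist_force: [0.2, -0.0, -1.3]
opening: 0.452
time_s: 14.47
eef_pos: [0.5912, 0.3018, 0.1054]
eef_rot: [0.559, -0.559, -0.433, 0.433]
wrist_force: [-0.1, -0.4, -1.9]
opening: 0.451
t 14.47 p [0.5912 0.3018 0.1054] open 0.451 F [-0.1 -0.4 -1.9] q [ 0.29  0.5   1.46  0.    1.18 -1.02]
shift cm [ 0.03  0.34 -0.07]
```

```bash
python3 -m jog '[[[0,0.3,0],[0,0,0],2.5],[[0,0.1,0],[0,0,0],2.5],[[0,0,0],[0,0,0],2.5]]'; python3 -m jog '[[[0,0,0],[0,0,0],4],[[0,0,0],[0,0,0],5],[[0,0,0],[0,0,0],7],[[0,0,0],[0,0,0],8.5],[[0,0,0],[0,0,0],8.5],[[0,-1,0],[0,0,0],8.5],[[0,-3,0],[0,0,0],8.5],[[0,-3,0],[0,0,0],8.5],[[0,-3,0],[0,0,0],8.5],[[0,-2,0],[0,0,0],8.5],[[0,-2,0],[0,0,0],8.5],[[0,0,0],[0,0,0],8.5]]'; python3 -c "
from h import *
from bench import imaging
for n in('scene','top'):
    c=imaging.camera(n);X=cloud(c);P=near(X,(.592,.302),.03,.118,.15)
    if len(P)>9:print(n,len(P),P[:,2].max(),np.median(P[:,2]),circ(P,.0175,(.592,.302)))
    cv2.imwrite('pics/n%s.png'%n,c['frame'][:,:,::-1])
    if n=='scene': cv2.imwrite('pics/n.png',cv2.resize(c['frame'][180:300,200:350],None,fx=3,fy=3)[:,:,::-1])
go([.4145,-.295,.34])"
```

```text
time_s: 14.72
eef_pos: [0.5922, 0.302, 0.1023]
eef_rot: [-0.559, 0.559, 0.433, -0.432]
wrist_force: [-0.3, 0.4, -0.4]
opening: 0.449
time_s: 15.72
eef_pos: [0.5915, 0.3019, 0.2526]
eef_rot: [-0.559, 0.559, 0.434, -0.432]
wrist_force: [1.0, -0.1, 1.6]
opening: 0.997
scene 64 0.1371072137991502 0.12529435443272635 (array([0.59098495, 0.30249205]), np.float64(0.0019711607775461776))
top 20 0.13276979258773036 0.1280257022070926 (array([0.59261733, 0.30160386]), np.float64(0.0006764855142211377))
t 15.82 p [0.5899 0.3014 0.2479] open 0.997 F [ 0.8 -0.5 -0.4] q [ 0.29  0.36  1.35 -0.    1.43 -1.02]
shift cm [-62.15  -9.09   2.06]
```

View pics/n.png

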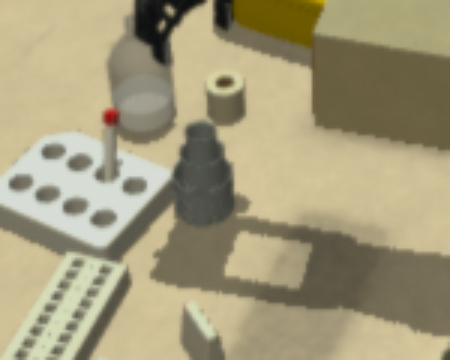

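Picture 5 shows the nest in a stepped stack at about (203,170) in the crop, upright. The narrow cup's mouth measures (0.592, 0.302, 0.130). Next I'll check whether the final tilt is reachable.

```bash
python3 - <<'E'
import numpy as np
D=[(.1815,1.608,.5744,.2304),(.06,1.91,.4812,.1546),(.21,1.96,.4846,.0629),(.46,1.44,.6585,.1367),(.36,1.35,.6624,.2479),(.13,1.68,.5489,.2263),(.19,1.94,.4929,.0788),(-.05,1.86,.4693,.226)]
A=[];B=[]
for a,b,r,z in D:
    s=a+b
    A.append([1,0,np.sin(a),np.sin(s),np.cos(s)]);B.append(r)
    A.append([0,1,np.cos(a),np.cos(s),-np.sin(s)]);B.append(z)
A=np.array(A);x,*_=np.linalg.lstsq(A,np.array(B),rcond=None);print(x.round(3),np.abs(A@x-B).max())
a0,b0,l1,l2,off=x
from scipy.optimize import fsolve
for L in(.2,.25,.3,.35):
  for r,z in((.48,.3147),):
    w=np.array([r-.707*L,z+.707*L]); # wrist ; tool-down model: wrist z = z+L
    f=lambda q:[a0+l1*np.sin(q[0])+l2*np.sin(q.sum())+off*np.cos(q.sum())-w[0], b0+L+l1*np.cos(q[0])+l2*np.cos(q.sum())-off*np.sin(q.sum())-w[1]]
    q=fsolve(f,[-.3,1.8]);print(L,w.round(3),q.round(2),'q5',(2.356-q.sum()).round(2),np.abs(f(q)).max().round(4))
E
```

```text
[ 0.017 -0.012  0.428  0.506  0.07 ] 0.005061046185369511
0.2 [0.339 0.456] [-0.42  2.09] q5 0.68 0.0
0.25 [0.303 0.491] [-0.52  2.18] q5 0.69 0.0
0.3 [0.268 0.527] [-0.62  2.27] q5 0.71 0.0
0.35 [0.233 0.562] [-0.74  2.35] q5 0.74 0.0
```

```bash
cat >> h.py <<'E'
def plan(target,Rt,n,first=None):
    "suggest per-row steps (constant world speed), tool axes"
    o,p,R=pose();rv=(R.inv()*Rt).as_rotvec();d=(np.array(target)-p)*100/n
    print("turn/row",(rv/n).round(3))
    for i in range(n): print((R*Ro.from_rotvec(rv*i/n)).inv().apply(d).round(1).tolist(),end=' ')
    print()
def dn(deg):
    a=np.radians(deg);return Ro.from_matrix(np.array([[np.cos(a),0,-np.sin(a)],[np.sin(a),0,np.cos(a)],[0,-1,0]]))
E
python3 -c "
from h import *
plan([.4145,-.295,.30],dn(17.4),20)"
```

```text
turn/row [-0.     0.051 -0.   ]
[-3.1, -0.3, 0.1] [-3.1, -0.3, -0.1] [-3.1, -0.3, -0.2] [-3.1, -0.3, -0.4] [-3.1, -0.3, -0.5] [-3.0, -0.3, -0.7] [-3.0, -0.3, -0.8] [-2.9, -0.3, -1.0] [-2.9, -0.3, -1.1] [-2.8, -0.3, -1.3] [-2.8, -0.3, -1.4] [-2.7, -0.3, -1.6] [-2.6, -0.3, -1.7] [-2.5, -0.3, -1.8] [-2.4, -0.3, -1.9] [-2.3, -0.3, -2.1] [-2.2, -0.3, -2.2] [-2.1, -0.3, -2.3] [-2.0, -0.3, -2.4] [-1.9, -0.3, -2.5]
```

```bash
python3 -m jog '[[[0,-3,0],[0,0,0],8.5],[[-1.5,-2,0],[0,0.05,0],8.5],[[-3,-1,-0.1],[0,0.05,0],8.5],[[-3,-0.5,-0.2],[0,0.05,0],8.5],[[-3,-0.5,-0.4],[0,0.05,0],8.5],[[-3,-0.3,-0.5],[0,0.05,0],8.5],[[-3,-0.3,-0.7],[0,0.05,0],8.5],[[-3,-0.3,-0.8],[0,0.05,0],8.5],[[-2.9,-0.3,-1],[0,0.05,0],8.5],[[-2.9,-0.3,-1.1],[0,0.05,0],8.5],[[-2.8,-0.3,-1.3],[0,0.05,0],8.5],[[-2.8,-0.3,-1.4],[0,0.05,0],8.5]]'; python3 -c "
from h import *
go()
plan([.4145,-.295,.30],dn(17.4),9)"
```

```text
time_s: 16.82
eef_pos: [0.4861, -0.0139, 0.3228]
eef_rot: [0.662, -0.653, -0.246, 0.273]
wrist_force: [1.2, -0.5, 0.5]
opening: 0.992
t 16.82 p [ 0.4861 -0.0139  0.3228] open 0.992 F [ 1.2 -0.5  0.5] q [-0.26 -0.06  1.67 -0.01  1.56 -1.02]
turn/row [-0.002  0.05  -0.004]
[-2.7, 0.3, -1.7] [-2.6, 0.3, -1.9] [-2.5, 0.3, -2.0] [-2.4, 0.3, -2.1] [-2.3, 0.3, -2.2] [-2.2, 0.3, -2.4] [-2.1, 0.3, -2.5] [-2.0, 0.3, -2.6] [-1.8, 0.3, -2.7]
```

```bash
python3 -m jog '[[[-2.7,0,-1.7],[0,0.05,0],8.5],[[-2.6,0,-1.9],[0,0.05,0],8.5],[[-2.5,0,-2],[0,0.05,0],8.5],[[-2.4,0,-2.1],[0,0.05,0],8.5],[[-2.3,0,-2.2],[0,0.05,0],8.5],[[-2.2,0,-2.4],[0,0.05,0],8.5],[[-1.6,0,-1.9],[0,0.05,0],8.5],[[-1,0,-1.3],[0,0.05,0],8.5],[[-0.5,0,-0.7],[0,0.03,0],8.5],[[0,0,0],[0,0,0],8.5],[[0,0,0],[0,0,0],8.5]]'; python3 -c "
from h import *
go([.4145,-.295,.30],dn(17.4))"
```

```text
time_s: 17.73
eef_pos: [0.4108, -0.2598, 0.3092]
eef_rot: [0.707, -0.691, -0.081, 0.124]
wrist_force: [0.8, 0.9, -0.1]
opening: 0.999
t 17.73 p [ 0.4108 -0.2598  0.3092] open 0.999 F [ 0.8  0.9 -0.1] q [-0.79 -0.03  1.68 -0.03  1.55 -1.08]
shift cm [-0.61  0.85 -3.5 ]
turn [-0.032 -0.012 -0.056]
```

```bash
python3 -m jog '[[[-0.2,0,-1.5],[-0.03,-0.01,-0.05],8.5],[[-0.2,0,-1.5],[0,0,0],8.5],[[-0.2,0,-0.4],[0,0,0],8.5],[[0,0,0],[0,0,0],8.5],[[0,0,0],[0,0,0],8.5]]'; python3 -c "
from h import *
go([.412,-.294,.125],dn(17.4))
from bench import imaging
for n in('scene','top'):
    X=cloud(imaging.camera(n));P=near(X,(.412,-.294),.05,.1,.2);print(n,len(P))
    if len(P)>9: print(P.min(0).round(3),P.max(0).round(3),cv2.minAreaRect((P[:,:2]*1000).astype(np.float32)))"
```

```text
time_s: 18.15
eef_pos: [0.4167, -0.2885, 0.3064]
eef_rot: [0.701, -0.696, -0.108, 0.112]
wrist_force: [0.7, -0.4, -0.6]
opening: 0.994
t 18.15 p [ 0.4167 -0.2885  0.3064] open 0.994 F [ 0.7 -0.4 -0.6] q [-0.84 -0.02  1.67 -0.    1.5  -1.15]
shift cm [-0.54 18.14 -0.5 ]
turn [-0.007  0.01  -0.005]
scene 103
[ 0.404 -0.314  0.101] [ 0.433 -0.261  0.188] ((420.3698425292969, -285.6729431152344), (20.889326095581055, 52.309967041015625), 23.05783462524414)
top 289
[ 0.39  -0.318  0.102] [ 0.437 -0.271  0.187] ((414.9939270019531, -295.3619384765625), (43.587181091308594, 44.03960037231445), 14.647379875183105)
```

```bash
python3 -m jog '[[[-0.5,0,-0.5],[0,0,0],8.5],[[0,1,0],[0,0,0],8.5],[[0,2,0],[0,0,0],8.5],[[0,2,0],[0,0,0],8.5],[[0,2,0],[0,0,0],8.5],[[0,1,0],[0,0,0],8.5],[[0,0,0],[0,0,0],8.5],[[0,0,0],[0,0,0],8.5]]'; python3 -c "
from h import *
go([.414,-.295,.125],dn(16.5))"
```

```text
time_s: 18.92
eef_pos: [0.4132, -0.2928, 0.2221]
eef_rot: [0.7, -0.697, -0.11, 0.113]
wrist_force: [0.8, 0.8, 0.4]
opening: 0.997
t 18.92 p [ 0.4132 -0.2928  0.2221] open 0.997 F [0.8 0.8 0.4] q [-0.85  0.04  1.78 -0.    1.33 -1.17]
shift cm [ 0.05  9.7  -0.29]
turn [-0.005  0.029 -0.004]
```

```bash
python3 -m jog '[[[0,1,-0.3],[0,0.02,0],8.5],[[0,1.8,0],[0,0,0],8.5],[[0,1.8,0],[0,0,0],8.5],[[0,1.8,0],[0,0,0],8.5],[[0,1.8,0],[0,0,0],8.5],[[0,1,0],[0,0,0],8.5],[[0,0,0],[0,0,0],8.5],[[0,0,0],[0,0,0],8.5]]'; python3 -c "
from h import *
go([.414,-.295,.125],dn(16.5))"
```

```text
time_s: 19.58
eef_pos: [0.4182, -0.3012, 0.1317]
eef_rot: [-0.697, 0.703, 0.103, -0.101]
wrist_force: [-0.5, 0.5, -0.0]
opening: 1.0
t 19.58 p [ 0.4182 -0.3012  0.1317] open 1.0 F [-0.5  0.5 -0. ] q [-0.85  0.16  1.85 -0.    1.12 -1.14]
shift cm [-0.22  0.66  0.72]
turn [0.008 0.001 0.002]
```

```bash
python3 -m jog '[[[-0.2,0.5,0.6],[0.01,0,0],8.5],[[0,0,0],[0,0,0],8.5],[[0,0,0],[0,0,0],6],[[0,0,0],[0,0,0],5],[[0,0,0],[0,0,0],3],[[0,0,0],[0,0,0],3],[[0,0,0],[0,0,0],3],[[0,0,0],[0,0,0],3],[[0,0,0],[0,0,0],3],[[0,0,0],[0,0,0],3]]'; python3 -c "
from h import *
go([.414,-.295,.125],dn(16.5))"
```

```text
time_s: 20.42
eef_pos: [0.416, -0.2979, 0.1307]
eef_rot: [-0.698, 0.701, 0.104, -0.1]
wrist_force: [0.0, 0.1, 0.4]
opening: 0.481
t 20.42 p [ 0.416  -0.2979  0.1307] open 0.481 F [0.  0.1 0.4] q [-0.86  0.15  1.86  0.    1.12 -1.15]
shift cm [-0.11  0.57  0.33]
turn [0.004 0.001 0.005]
```

```bash
python3 -m jog '[[[0,-0.8,0],[0,0,0],3],[[0,-1.5,0],[0,0,0],3],[[0,-2,0],[0,0,0],3],[[0,-2,0],[0,0,0],3],[[0,-2.5,0],[0,0,0],3],[[0,-2.5,0],[0,0,0],3],[[0,-2.5,0],[0,0,0],3],[[0,-2.5,0],[0,0,0],3],[[0,-2.5,0],[0,0,0],3],[[0,-1.5,0],[0,0,0],3],[[0,-0.7,0],[0,0,0],3],[[0,0,0],[0,0,0],3]]'; python3 -m jog '[[[0,-1,0],[0,0,0],3],[[0,-1,0],[0,0,0],3],[[0,0,0],[0,0,0],3]]'; python3 -c "
from h import *
from bench import imaging
go(None,dn(16.5))
p=pose()[1]
for n in('scene','top'):
    c=imaging.camera(n);X=cloud(c);P=near(X,p[:2],.06,.19,p[2]-.03);print(n,len(P))
    if len(P)>9: print(P.min(0).round(3),P.max(0).round(3),P.mean(0).round(3))
    if n=='scene': cv2.imwrite('pics/l.png',cv2.resize(c['frame'][40:240,250:490],None,fx=2.5,fy=2.5)[:,:,::-1])"
```

```text
time_s: 21.42
eef_pos: [0.4126, -0.294, 0.3508]
eef_rot: [0.701, -0.698, -0.102, 0.101]
wrist_force: [0.2, 0.3, -3.1]
opening: 0.479
time_s: 21.67
eef_pos: [0.4118, -0.2931, 0.3701]
eef_rot: [0.703, -0.697, -0.102, 0.102]
wrist_force: [-0.0, -0.3, -2.3]
opening: 0.487
t 21.67 p [ 0.4118 -0.2931  0.3701] open 0.487 F [-0.  -0.3 -2.3] q [-0.86 -0.06  1.58  0.    1.62 -1.15]
turn [-0.008  0.001  0.   ]
scene 122
[ 0.397 -0.286  0.25 ] [ 0.434 -0.261  0.338] [ 0.412 -0.27   0.294]
top 211
[ 0.384 -0.293  0.249] [ 0.437 -0.262  0.34 ] [ 0.412 -0.271  0.294]
```

View pics/l.png

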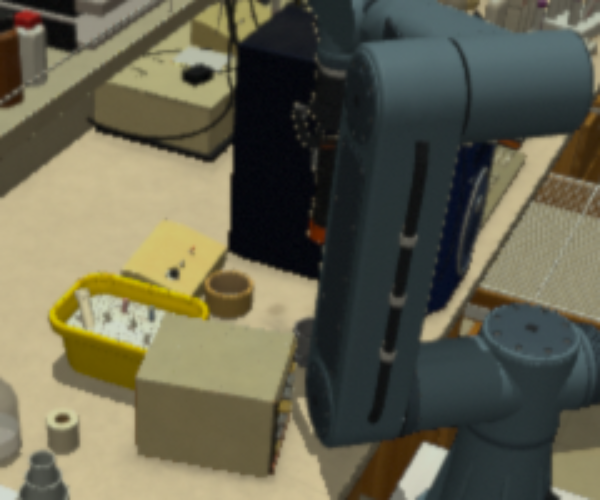

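Picture 6 shows the lamp hanging straight from the gripper with its head visible at about (320,235), and the socket is empty. Now I'll plan the carry over the case.

```bash
cat > fin.py <<'E'
from h import *
psi=.29;d=np.array([np.cos(psi)*.7071,np.sin(psi)*.7071,-.7071])
Rf=Ro.from_rotvec(-np.pi/4*np.array([-np.sin(psi),np.cos(psi),0]))*dn(82.5)
mouth=np.array([.592,.302,.130]);pf=mouth-.2707*d
E
python3 -c "
from fin import *
print(pf,Rf.apply([0,1,0]))
plan([.405,.235,.37],dn(82.5),21)"
```

```text
[0.40858065 0.24726532 0.32141197] [ 0.67758074  0.20219876 -0.70710678]
turn/row [-0.    -0.055  0.   ]
[0.7, 0.0, 2.4] [0.8, 0.0, 2.4] [0.9, 0.0, 2.3] [1.1, 0.0, 2.3] [1.2, 0.0, 2.2] [1.3, 0.0, 2.1] [1.4, 0.0, 2.1] [1.5, 0.0, 2.0] [1.6, 0.0, 1.9] [1.8, 0.0, 1.8] [1.8, 0.0, 1.7] [1.9, 0.0, 1.6] [2.0, 0.0, 1.5] [2.1, -0.0, 1.4] [2.2, -0.0, 1.3] [2.2, -0.0, 1.1] [2.3, -0.0, 1.0] [2.4, -0.0, 0.9] [2.4, -0.0, 0.8] [2.4, -0.0, 0.6] [2.5, -0.0, 0.5]
```

```bash
python3 -m jog '[[[0.4,-0.1,1.2],[0,-0.03,0],3],[[0.8,-0.1,2.4],[0,-0.055,0],3],[[0.9,-0.1,2.3],[0,-0.055,0],3],[[1.1,-0.1,2.3],[0,-0.055,0],3],[[1.2,-0.1,2.2],[0,-0.055,0],3],[[1.3,-0.1,2.1],[0,-0.055,0],3],[[1.4,-0.1,2.1],[0,-0.055,0],3],[[1.5,-0.1,2],[0,-0.055,0],3],[[1.6,-0.1,1.9],[0,-0.055,0],3],[[1.8,-0.1,1.8],[0,-0.055,0],3]]'; python3 -c "
from fin import *
go()
plan([.405,.235,.37],dn(82.5),12)"
```

```text
time_s: 22.6
eef_pos: [0.4054, -0.0418, 0.3719]
eef_rot: [0.655, -0.636, -0.286, 0.291]
wrist_force: [0.0, 0.5, -3.3]
opening: 0.485
t 22.6 p [ 0.4054 -0.0418  0.3719] open 0.485 F [ 0.   0.5 -3.3] q [-0.41 -0.28  1.77  0.01  1.68 -1.25]
turn/row [-0.002 -0.05   0.001]
[1.7, 0.1, 1.5] [1.8, 0.1, 1.5] [1.9, 0.1, 1.4] [1.9, 0.1, 1.3] [2.0, 0.0, 1.2] [2.0, 0.0, 1.1] [2.1, 0.0, 1.0] [2.1, 0.0, 0.9] [2.2, 0.0, 0.8] [2.2, 0.0, 0.6] [2.2, 0.0, 0.5] [2.3, 0.0, 0.4]
```

```bash
python3 -m jog '[[[1.7,0,1.5],[0,-0.05,0],3],[[1.8,0,1.5],[0,-0.05,0],3],[[1.9,0,1.4],[0,-0.05,0],3],[[1.9,0,1.3],[0,-0.05,0],3],[[2,0,1.2],[0,-0.05,0],3],[[2,0,1.1],[0,-0.05,0],3],[[2.1,0,1],[0,-0.05,0],3],[[2.1,0,0.9],[0,-0.05,0],3],[[1.6,0,0.6],[0,-0.05,0],3],[[1,0,0.3],[0,-0.04,0],3],[[0.5,0,0],[0,0,0],3],[[0,0,0],[0,0,0],3]]'; python3 -c "
from fin import *
go([.405,.235,.37],dn(82.5))
plan(pf,Rf,14)"
```

```text
time_s: 23.6
eef_pos: [0.3869, 0.1969, 0.369]
eef_rot: [0.56, -0.53, -0.447, 0.454]
wrist_force: [0.6, 0.0, -3.5]
opening: 0.482
t 23.6 p [0.3869 0.1969 0.369 ] open 0.482 F [ 0.6  0.  -3.5] q [ 0.17 -0.22  1.73  0.03  1.66 -1.21]
shift cm [ 4.09 -0.06 -1.06]
turn [-0.037 -0.058  0.021]
turn/row [-0.053 -0.005 -0.023]
[0.4, 0.3, -0.1] [0.4, 0.4, -0.1] [0.4, 0.4, -0.1] [0.3, 0.4, -0.0] [0.3, 0.4, -0.0] [0.3, 0.4, -0.0] [0.3, 0.4, 0.0] [0.3, 0.4, 0.0] [0.3, 0.4, 0.1] [0.3, 0.4, 0.1] [0.3, 0.4, 0.1] [0.3, 0.4, 0.1] [0.3, 0.4, 0.1] [0.3, 0.4, 0.2]
```

```bash
python3 -m jog '[[[0.4,0.2,0],[-0.03,0,-0.01],3],[[0.4,0.2,0],[-0.05,0,-0.02],3],[[0.4,0.3,0],[-0.05,0,-0.02],3],[[0.3,0.3,0],[-0.05,0,-0.02],3],[[0.3,0.3,0],[-0.05,0,-0.02],3],[[0.3,0.3,0],[-0.05,0,-0.02],3],[[0.3,0.3,0],[-0.05,0,-0.02],3],[[0.3,0.3,0],[-0.05,0,-0.02],3],[[0.3,0.3,0],[-0.05,0,-0.02],3],[[0.3,0.3,0],[-0.05,0,-0.02],3],[[0,0,0],[0,0,0],3]]'; python3 -c "
from fin import *
go(pf,Rf);plan(pf,Rf,7)"
```

```text
time_s: 24.52
eef_pos: [0.3956, 0.2245, 0.336]
eef_rot: [-0.458, 0.61, 0.586, -0.274]
wrist_force: [0.5, 0.1, -2.9]
opening: 0.483
t 24.52 p [0.3956 0.2245 0.336 ] open 0.483 F [ 0.5  0.1 -2.9] q [ 0.27 -0.54  2.09 -0.02  1.1  -1.08]
shift cm [2.12 2.13 0.04]
turn [-0.247 -0.07  -0.157]
turn/row [-0.035 -0.01  -0.022]
[0.3, 0.3, 0.0] [0.3, 0.3, 0.0] [0.3, 0.3, 0.0] [0.3, 0.3, 0.0] [0.3, 0.3, 0.0] [0.3, 0.3, 0.0] [0.3, 0.3, 0.1]
```

```bash
python3 -m jog '[[[0.3,0.2,0],[-0.04,-0.01,-0.03],3],[[0.3,0.2,0],[-0.04,-0.01,-0.03],3],[[0.3,0.2,0],[-0.04,-0.01,-0.03],3],[[0.3,0.2,0],[-0.04,-0.01,-0.03],3],[[0.3,0.2,0],[-0.04,-0.01,-0.02],3],[[0.3,0.2,0],[-0.04,-0.01,-0.01],3],[[0,0,0],[0,0,0],3],[[0,0,0],[0,0,0],3]]'; python3 -c "
from fin import *
from bench import imaging
go(pf,Rf)
o,p,R=pose()
for n in('scene','top'):
    c=imaging.camera(n);X=cloud(c).reshape(-1,3);L=R.inv().apply(np.nan_to_num(X,nan=9)-p)
    k=(np.abs(L[:,0])<.05)&(np.abs(L[:,2])<.05)&(L[:,1]>.01)&(L[:,1]<.16);M=L[k];print(n,len(M))
    for a,b in((.01,.03),(.03,.05),(.05,.07),(.08,.1),(.1,.12)):
        m=M[(M[:,1]>a)&(M[:,1]<b)]
        if len(m)>5:print(a,len(m),m.min(0).round(3),m.max(0).round(3))
    print('maxy',np.percentile(M[:,1],98))
    f=c['frame'];cv2.imwrite('pics/f_%s.png'%n,cv2.resize(f[140:300,180:360] if n=='scene' else f[150:280,180:320],None,fx=3,fy=3)[:,:,::-1])
"
```

```text
time_s: 25.18
eef_pos: [0.4023, 0.2381, 0.3256]
eef_rot: [-0.387, 0.609, 0.667, -0.188]
wrist_force: [0.1, -0.3, -2.6]
opening: 0.485
t 25.18 p [0.4023 0.2381 0.3256] open 0.485 F [ 0.1 -0.3 -2.6] q [ 0.28 -0.7   2.28 -0.01  0.79 -1.13]
shift cm [ 0.78  0.89 -0.  ]
turn [-0.014 -0.017 -0.018]
scene 365
0.01 62 [ 0.011  0.01  -0.019] [0.03  0.03  0.023]
0.03 62 [ 0.     0.031 -0.021] [0.027 0.05  0.024]
0.05 57 [ 0.001  0.05  -0.021] [0.029 0.07  0.024]
0.08 73 [-0.008  0.08  -0.024] [0.027 0.099 0.029]
0.1 66 [ 0.002  0.1   -0.024] [0.031 0.12  0.029]
maxy 0.11762514044795881
top 482
0.01 86 [-0.02   0.011 -0.023] [ 0.021  0.03  -0.008]
0.03 84 [-0.022  0.031 -0.022] [ 0.021  0.05  -0.01 ]
0.05 73 [-0.02   0.05  -0.024] [ 0.02   0.07  -0.011]
0.08 97 [-0.025  0.08  -0.026] [0.024 0.1   0.001]
0.1 76 [-0.026  0.1   -0.026] [ 0.024  0.12  -0.004]
maxy 0.11747180650830284
```

View pics/f_scene.png

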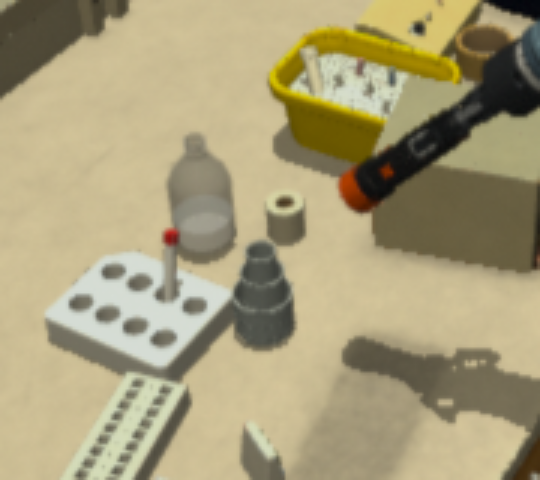

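Picture 7 shows the lamp slanted with its orange head at about (357,192), pointing at the nest, whose mouth is at about (259,250). The lamp axis agrees with the tool axis to 1–2 mm. One small correction is left.

```bash
python3 -m jog '[[[0.4,0.4,0],[-0.01,-0.02,-0.02],3],[[0.4,0.4,-0.1],[0,0,0],3],[[0,0,0],[0,0,0],3],[[0,0,0],[0,0,0],3]]'; cat > chk.py <<'E'
from fin import *
from bench import imaging
go(pf,Rf)
o,p,R=pose();y=R.apply([0,1,0]);z=R.apply([0,0,1]);c0=p+.0015*z;face=c0+.1207*y
v=mouth-face;al=v@y
print('face',face.round(4),'dist',np.linalg.norm(v).round(4),'axis miss',np.linalg.norm(v-al*y).round(4),'miss tool',(R.inv().apply(v-al*y)*1000).round(1),'elev',np.degrees(np.arcsin(-y[2])).round(1))
T=imaging.camera('top')
X=cloud(T);P=near(X,(.592,.302),.03,.118,.15);print(len(P),np.median(P[:,2]),circ(P,.0175,(.592,.302)))
E
python3 chk.py
```

```text
time_s: 25.62
eef_pos: [0.4108, 0.2466, 0.3247]
eef_rot: [-0.38, 0.603, 0.676, -0.187]
wrist_force: [1.0, 0.8, -3.8]
opening: 0.481
t 25.62 p [0.4108 0.2466 0.3247] open 0.481 F [ 1.   0.8 -3.8] q [ 0.29 -0.66  2.28 -0.    0.75 -1.15]
shift cm [-0.04  0.1   0.39]
turn [-0.006  0.001 -0.001]
face [0.4909 0.2714 0.238 ] dist 0.151 axis miss 0.0008 miss tool [-0.1 -0.   0.8] elev 45.3
49 0.1278608961803663 (array([0.59304938, 0.30130059]), np.float64(0.0009615488696934872))
```

```bash
python3 -m jog '[[[0,0,0],[0,0,0],3],[[0,0,0],[0,0,0],3],[[0,0,0],[0,0,0],3],[[0,0,0],[0,0,0],3],[[0,0,0],[0,0,0],3],[[0,0,0],[0,0,0],3]]'; python3 chk.py; python3 -c "
from bench import imaging
import cv2;c=imaging.camera('top');cv2.imwrite('pics/end.png',c['frame'][:,:,::-1])"
```

```text
time_s: 26.17
eef_pos: [0.4109, 0.2466, 0.3255]
eef_rot: [-0.38, 0.603, 0.676, -0.187]
wrist_force: [0.7, 0.7, -2.9]
opening: 0.484
t 26.17 p [0.4109 0.2466 0.3255] open 0.484 F [ 0.7  0.7 -2.9] q [ 0.29 -0.66  2.28 -0.    0.75 -1.15]
shift cm [-0.06  0.15  0.45]
turn [-0.006  0.    -0.001]
face [0.491  0.2713 0.2387] dist 0.1515 axis miss 0.0013 miss tool [-0.2 -0.   1.3] elev 45.4
50 0.12782096993975944 (array([0.59319034, 0.30139706]), np.float64(0.0009692838243672053))
```

View pics/end.png

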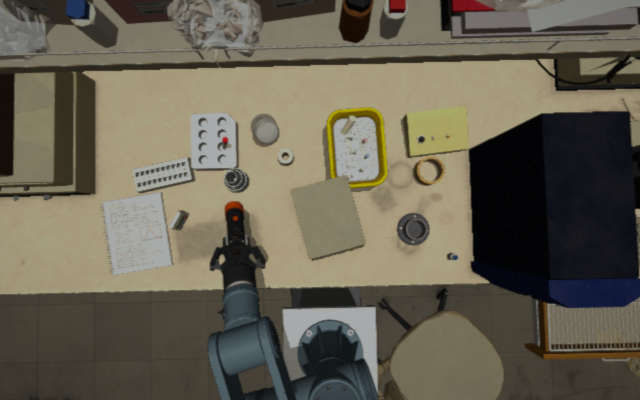

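The final view shows the lamp head at (234,208) aimed at the nest at (236,181). The timer, tape, dropper and parafilm are where they started. I'm handing in.

```bash
python3 -c "
from bench import ctrl
print(ctrl.hand_in());print(ctrl.get_obs()['time_s'])"
```

```text
the job is handed in; nothing more can be done
None
the job is handed in; nothing more can be done
```

The job is done and handed in at about 26 s of the 67 s allowed. I put the medium cup into the widest, then the narrow cup into the medium. I then drew the lamp from its holder, carried it over the case, and the arm is still holding it.

**Last checks:**
- **Nest:** all three cups stand upright and concentric, with the mouth at about (0.592, 0.302). The cameras read its rim at about 0.128 m, against 0.130 m expected for a full nest.
- **Lamp:** it slants at 45.4° with its face 15.2 cm from the narrow cup's mouth. Its axis passes within about 1–2 mm of the mouth's centre, and the aim held steady over half a second.
- **Worktop:** in the last top view the timer, tape, dropper and parafilm look unmoved. The lamp never came near the cups.

**One thing to mend on the way:** the first grip on the medium cup was too high and about 8 mm off centre, and it shifted the cup a few millimetres. I let go, gripped it again lower down and carried on. No check failed at the end.

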